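Unlatch the rotor guard's gate and hook it open

TASK

Open the little gate of the rotor guard: lift its gravity latch bar over the catch, swing the gate inwards, away from you, and let the bar drop behind the second catch inside the guard so that the gate stays hooked open. Do not slam or force the gate, and leave the steel rotor inside and the vial and dish beside the guard where they are.

Things in the scene. Friction and masses are not known exactly. Their poses are not given: they have to be found in the camera images.
- guard: Fixed rotor guard standing on the worktop: grey base plate 188 (x) x 250 (y) x 8 mm with low aluminium screens (80 mm above the plate) at the back and sides. Origin: on the worktop under the plate, 100 mm behind its front edge, half-way across. Its x axis points into the guard, away from the robot (yaw up to 0.25 rad); z up. The front (-x side) is closed by the gate alone.
- hinge_base (a point): Point on the gate's vertical hinge axis, at the top of the base plate (8 mm above the worktop), at the front left corner of the guard (guard frame -80, +85 mm).
- gate (a joint): Gate angle, rad, about the vertical hinge axis: 0 = shut (starts here), grows as the gate swings inwards (counter-clockwise from above); end stop at 1.13. The gate is an upright aluminium sheet 6 mm thick, from 10 to 145 mm from the hinge axis, 20 to 177 mm above the worktop. Shut, it runs along the guard's -y axis from the hinge. Stays where it is left (friction 0.12 N m). In the first catch it has 0.013 rad of play, in the second 0.09.
- gate_face (a point): Point on the front face of the gate, 100 mm from the hinge axis and 161 mm above the worktop, in the strip of bare sheet above the latch bar (the strip is 135 to 177 mm above the worktop with the bar down; the bar rises into its lower part when lifted). Its x axis is the gate's normal, pointing the way the gate opens; its y axis points along the gate to the hinge. Push here to swing the gate.
- latch_bar (a joint): Angle of the gravity latch bar on the gate, rad: 0 = down and level (rest, also when seated in a catch), grows as the free end is lifted, stop at 0.5. Steel bar 9 x 14 mm lying on the gate's front face, axis 128 mm above the worktop, pivoted 22 mm from the hinge axis; round nose 12 mm thick reaching 175 mm from the hinge axis, past the gate's free edge. It weighs about 120 g (varies by 0.7 to 1.4) and falls back under its own weight. There is no room for a finger behind it.
- lift_ledge (a point): Middle of the lower front edge of the lift ledge: a plate 90 mm long along the bar, 4 mm thick, standing out 7 mm forward of the bar; its front edge is 17 mm in front of the gate's sheet. Too long to be gripped lengthwise: lift it from below. The point is 97 mm from the hinge axis, 122 mm above the worktop with the bar down. Below the ledge the gate's face is bare.
- bar_nose (a point): Centre of the rounded end of the latch bar, 169 mm from the hinge axis, 128 mm above the worktop with the bar down.
- closed_tooth (a point): Top of the tooth of the first catch, a dark steel post on the plate by the gate's free edge, 162 mm from the hinge axis; 139 mm above the worktop, 17 mm above the underside of the resting nose (lift the bar by 0.13 rad or more to clear it). Its steep side, facing the robot, holds the bar; its other side is a ramp that ends at a gate angle of about 0.25 rad.
- open_tooth (a point): Top of the tooth of the second catch, the same post standing inside the guard, 162 mm from the hinge axis; 139 mm above the worktop. Its ramp faces the swinging bar, from gate angle 0.80 to 1.01: pushing the gate on makes the nose ride up the ramp and drop behind the steep side at a gate angle of about 1.04; the end stop is at 1.13.
- rotor_center (a point): Centre of the steel sample rotor, 48 mm diameter, 37 mm high, loose on the base plate at the right rear, outside the gate's sweep. Bystander.
- vial_center (a point): Centre of a screw-cap vial, 22 mm diameter, 54 mm high, standing on the worktop to the right of the guard. Bystander.
- petri_center (a point): Centre of a petri dish, 62 mm diameter, 15 mm high, on the worktop to the left of the guard. Bystander.

How it is judged:
On the way, in this order (a step that is already met when the one before it is completed fails the run):
1. the latch bar is lifted clear of the first catch while the gate is still shut (value of joint latch_bar above 0.1 rad and value of joint gate below 0.15 rad), for 0.02 s.
2. the gate is swung half-way into the guard (value of joint gate above 0.5 rad), for 0.02 s.
At the end, for the whole second after the job is handed in: The gate stands open behind the second catch (gate angle over 1.025 rad) and at rest, with the latch bar fully down behind the tooth (bar angle under 0.03 rad) (value of joint gate above 1.025 rad and value of joint latch_bar below 0.03 rad and velocity of joint gate between -0.05 and 0.05 rad/s); the robot touches nothing.
It fails at once if the gate is slammed (faster than 2.5 rad/s) (velocity of joint gate above 2.5 rad/s or velocity of joint gate below -2.5 rad/s).
It fails at once if the gate or guard is forced with over 60 N (contact force between any of the arm, the fingers and guard above 60 N).
It fails at once if the rotor is shifted by over 15 mm (distance of rotor_center from where it was at the start of the episode above 0.015 m).
It fails at once if the vial is shifted or tipped by over 20 mm (distance of vial_center from where it was at the start of the episode above 0.02 m).
It fails at once if the dish is shifted by over 20 mm (distance of petri_center from where it was at the start of the episode above 0.02 m).
It also fails if it takes over 48 s, if anything falls off the work surface, if the arm or the gripper's body presses on something with over 40 N, if the wrist force passes 120 N, or if a joint passes its speed limit or range.

ROBOT

A 6-joint arm with a two-finger parallel gripper is mounted at the origin on a cart in front of the work surface, level with it; the furniture and walls round the work are solid. World frame = base frame: x ahead of the robot, y to its left, z up, the work surface at z = 0. Lengths are in m, angles in rad, forces in N, time in s.
With the tool pointing down it reaches from about 0.425 to 0.95 m from the base axis. Payload 3.5 kg.
Tool frame: the origin (TCP) lies midway between the tips of the shut fingers; the grasp point (between the pads) lies 19 mm behind it; z points along the fingers, y is the line along which they close (so a half turn about z gives the same grasp; the last joint's range is limited). The gripper opens to 85 mm and grips with 20 to 120 N. Pads are 22 mm wide; open, the fingers measure 114 mm over their backs; the gripper's body (76 mm by 85 mm) begins 54 mm behind the grasp point. The pads swing forward as they close: fully open they stand 13 mm farther back than shut.
Start: joints at [-1.49, 0.286, 1.577, -0, 1.279, -0.15], TCP at [0.154, -0.657, 0.231] pointing down, gripper open.
Joint ranges: [-2.77, 2.77], [-0.9, 2.22], [0.21, 2.48], [-1.53, 4.67], [0.24, 2.81], [-2.84, 2.84]. Speed limits (rad/s): [2.79, 2.79, 3.14, 3.14, 3.14, 3.14].

INTERFACE

Orientations are given as a 3x3 rotation matrix whose columns are the frame's x, y, z axes.
In Python, from rig import readout, vision, manip gives the robot as it stands.
- The arm moves only by the shell command python3 -m crank 'ROWS' [OPENING] [FORCE]. ROWS is JSON, a list of rows, each an object of numbers: "dx", "dy", "dz": the shift along the tool's x, y, z in cm; "twist": the turn about the tool's z in degrees. A call has 1 to 5 rows; each row is the pose to reach, as a shift and turn from the pose commanded when the call began, along the tool's axes at that moment; what a row does not reach only later rows make up. A row lasts 1/8 s, in which the tool goes at most 62.5 mm and 10.7 degrees, less where a joint would pass 70% of its speed; a pose out of reach is approached as far as the arm can. A call with a gripper value outside its range is refused whole. OPENING is the closure, from -1 (fully open) to 1 (shut), set as the call begins (- or left out, the last holds). The fingers move at their own pace and stop on an object; FORCE is the grip in N (left out, the last holds). Time passes only in rows, so rows that repeat a pose let the fingers close. It gives the time, the measured TCP pose, the force, the opening and the grip force at its end, in the units of the state.
- readout.get_state(): the state, without advancing time (a new reading comes with each control period).
- vision.camera(name): name is "scene" or "top" or "wrist"; returns a dict with "image" (384x512x3 uint8, red, green, blue), "depth" (384x512 float32, m along the optical axis (not along the pixel's ray), 0 where there is no reading), "fx", "fy", "cx", "cy" (pixels), "extrinsics" (4x4, takes a point from camera to world coordinates). Camera axes: x right, y down, z forward; pixel columns grow to the right and rows downward; lengths in m; the calibration is good to about 2 mm. A picture is of the moment at which its call begins.
- manip.job_done(): hands the job in; it is judged then, once.
The state is a dict: "clock": time; "joints": joint angles; "qvel": joint speeds; "joint_efforts": joint torques, N m; "tcp_pos": TCP position; "tool_rot": TCP orientation; "wrist_force": force on the tool from outside, world axes, zero at the start; "moment": the same for the moment, N m; "gripper_width": finger opening in m; "gripper_force": force on a finger pad.
Only numpy, scipy, OpenCV 4.12 (cv2) and the standard library are available. Lean on these libraries where they do the work, as an engineer would, in place of code of your own. Each camera call takes 0.05 s, during which the arm holds its last target. There are 200 camera calls.

## Working session

There is one attempt and no reset: what is moved stays moved. The work goes in short steps, Python scripts to look and compute and a shell command to move; the robot and the scene stay as the last step left them, time stands still between calls to the robot, and variables do not carry over. Pictures are saved under pics/ and viewed, at most 10 in all, crops included, and the job is handed in when it is done.

```bash
mkdir -p pics; ls
python3 - <<'E'
from rig import readout, vision
import cv2,numpy as np
for n in ("scene","top"):
    c=vision.camera(n); cv2.imwrite(f"pics/{n}0.png",c["image"][:,:,::-1]); np.savez(f"pics/{n}0.npz",**c)
    print(n,c["fx"],c["cx"],c["cy"],np.round(c["extrinsics"],3).tolist())
s=readout.get_state(); print(s)
E
```

```text
pics
scene 493.8169586758774 262.2251108625317 193.9298271460798 [[-0.645, -0.407, 0.647, -0.139], [-0.764, 0.342, -0.548, 0.577], [0.002, -0.847, -0.531, 0.752], [0.0, 0.0, 0.0, 1.0]]
top 472.4204803380249 258.40104408126473 198.14152097980386 [[-0.026, -0.986, 0.168, 0.426], [-1.0, 0.025, -0.006, -0.034], [0.002, -0.168, -0.986, 1.037], [0.0, 0.0, 0.0, 1.0]]
{'clock': 0.1, 'joints': array([-1.49003668e+00,  2.87109996e-01,  1.57805187e+00,  1.91320694e-05,
        1.27862035e+00, -1.50023439e-01]), 'qvel': array([ 0.00021845, -0.0022737 , -0.00550689,  0.00086692,  0.00044539,
        0.00134826]), 'joint_efforts': array([ 6.82469781e-04, -4.07295978e+01, -2.93699849e+01, -1.33498684e-04,
        3.40231054e-03, -3.83133866e-06]), 'tcp_pos': array([ 0.15436784, -0.65648816,  0.23005204]), 'tool_rot': array([[ 9.73488862e-01,  2.28734367e-01, -1.58374472e-04],
       [ 2.28734161e-01, -9.73486473e-01,  2.18390221e-03],
       [ 3.45358084e-04, -2.16223013e-03, -9.99997603e-01]]), 'wrist_force': array([ 0.138196  ,  0.17356742, -0.08628069]), 'moment': array([-0.06059635, -0.02529725,  0.01452998]), 'gripper_force': 0.0, 'gripper_width': 0.0851043108009553}
```

View pics/scene0.png

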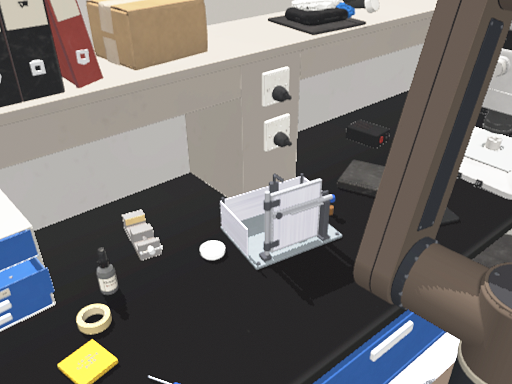

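View pics/top0.png

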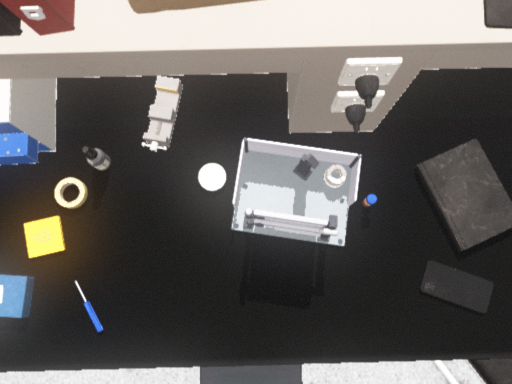

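The scene view shows the shut gate with its bar, facing the robot. In the top view the plate's front edge runs from about (233,231) to (345,245), the rotor is at (336,176), the vial at (370,200) and the dish at (212,177). Next I'll fit the guard's pose from the depth image.

My plan is to straddle the gate from above with one finger behind the sheet and one on the ledge front. I can then squeeze gently, lift, swing with a twist, and release.

```bash
cat > h.py <<'E'
import numpy as np
def cloud(c):
    v,u=np.mgrid[:384,:512]; d=c["depth"]
    p=np.stack([(u-c["cx"])/c["fx"]*d,(v-c["cy"])/c["fy"]*d,d],-1)
    E=c["extrinsics"]; P=p@E[:3,:3].T+E[:3,3]; P[d<=0]=np.nan; return P
E
python3 - <<'E'
import numpy as np,cv2
from h import cloud
P=cloud(np.load("pics/top0.npz"))
print("table z",np.nanmedian(P[300:340,120:180,2]))
sub=P[125:255,230:362]
for lo,hi in((.004,.013),(.004,.1)):
    q=sub[(sub[...,2]>lo)&(sub[...,2]<hi)][:,:2]
    # drop stragglers: keep largest component in a 2mm raster
    g=((q-[.3,-.5])/.002).astype(int); m=np.zeros((300,500),np.uint8); m[g[:,0],g[:,1]]=1
    m=cv2.morphologyEx(m,cv2.MORPH_CLOSE,np.ones((5,5)))
    n,l,s,_=cv2.connectedComponentsWithStats(m); k=1+np.argmax(s[1:,4])
    q=q[l[g[:,0],g[:,1]]==k]
    r=cv2.minAreaRect((q*1000).astype(np.float32)); print(r,cv2.boxPoints(r).round(1).tolist())
# points at the gate top / bar
for lo,hi in((.165,.19),(.12,.15)):
    q=sub[(sub[...,2]>lo)&(sub[...,2]<hi)]; print(len(q),q.mean(0).round(4)); 
    vx=cv2.fitLine((q[:,:2]).astype(np.float32),cv2.DIST_HUBER,0,.01,.01).ravel(); print(vx, q.min(0),q.max(0))
E
```

```text
table z -0.0005513653718161038
((598.0905151367188, -116.82891845703125), (266.4867248535156, 191.72789001464844), 79.67632293701172) [[479.8999938964844, -230.6999969482422], [668.5, -265.1000061035156], [716.2999877929688, -2.9000000953674316], [527.7000122070312, 31.399999618530273]]
((599.388671875, -116.56388854980469), (266.7316589355469, 194.96969604492188), 80.13096618652344) [[480.5, -231.1999969482422], [672.5999755859375, -264.70001220703125], [718.2999877929688, -1.899999976158142], [526.2000122070312, 31.5]]
549 [ 0.549  -0.1016  0.1781]
[ 0.13856666  0.9903531   0.5366597  -0.07980578] [ 0.51912162 -0.23204167  0.16527108] [ 0.70736696 -0.01370127  0.18947692]
979 [ 0.537  -0.1223  0.1322]
[ 0.10696325  0.994263    0.52160764 -0.11705908] [ 0.50349504 -0.19183325  0.12007135] [ 0.66453467 -0.0203412   0.14998449]
```

Run:
```python
import numpy as np,cv2
from scipy.optimize import differential_evolution as DE
from h import cloud
P=cloud(np.load("pics/top0.npz"))
Q=P[100:275,200:380].reshape(-1,3); Q=Q[np.isfinite(Q[:,0])]
# plate pixels vs. worktop pixels (higher points ignored: they hide the plate)
plate=Q[(Q[:,2]>.004)&(Q[:,2]<.012)]; tab=Q[abs(Q[:,2])<.003]
def loc(q,p):
    c,s=np.cos(p[2]),np.sin(p[2]); d=q[:,:2]-p[:2]; return d[:,0]*c+d[:,1]*s,-d[:,0]*s+d[:,1]*c
def ins(q,p):
    x,y=loc(q,p); return (x>-.1)&(x<.088)&(abs(y)<.125)
f=lambda p:(~ins(plate,p)).sum()+ins(tab,p).sum()
r=DE(f,[(.53,.67),(-.2,-.05),(-.26,.26)],seed=1,tol=1e-8,popsize=30); print(r.x,r.fun,len(plate))
p=r.x
for lo,hi in((.165,.182),(.12,.15)):
    q=Q[(Q[:,2]>lo)&(Q[:,2]<hi)]; x,y=loc(q,p); k=(x<-.05)&(abs(y)<.11); x,y=x[k],y[k]
    print(k.sum(),"x at y bins",[(b,np.round(np.percentile(x[abs(y-b)<.01],[5,50,95])*1e3,1).tolist()) for b in(.07,.04,0,-.04,-.07) if (abs(y-b)<.01).any()],y.min(),y.max())
```

```text
[ 0.61056595 -0.11821486 -0.17497575] 429.0 6707
474 x at y bins [(0.07, [-83.2, -79.0, -74.0]), (0.04, [-83.1, -78.9, -73.9]), (0, [-82.9, -78.9, -73.7]), (-0.04, [-82.9, -78.6, -73.4]), (-0.07, [-80.4, -78.5, -76.7])] -0.060153054371899176 0.09224964552734102
865 x at y bins [(0.07, [-97.4, -90.5, -85.1]), (0.04, [-94.3, -88.1, -82.9]), (0, [-99.3, -91.1, -82.8]), (-0.04, [-99.0, -90.7, -82.6]), (-0.07, [-93.5, -79.2, -56.9])] -0.08963697049726091 0.08420604968555336
```

```bash
cat >> h.py <<'E'
G=np.array([.6106,-.1182]);YAW=-.175
def grip(th,r=.097,off=-.0085):
    "world xy of TCP and tool-y yaw for gate angle th"
    a=YAW+th; R=lambda t:np.array([[np.cos(t),-np.sin(t)],[np.sin(t),np.cos(t)]])
    h=G+R(YAW)@np.array([-.08,.085])
    return h+R(a)@np.array([off,-r]),a
def shift(th,z,**k):
    from rig import readout
    s=readout.get_state();R=s["tool_rot"];xy,a=grip(th,**k)
    d=R.T@(np.r_[xy,z]-s["tcp_pos"])*100
    cur=np.arctan2(R[1,1],R[0,1])
    return d.round(2),"twist",round(np.degrees(-(a-cur)),1)
E
python3 -c "
from h import *
print(grip(0),shift(0,.26),shift(0,.11))"
```

```text
(array([ 0.5213624 , -0.11460815]), -0.175) (array([ 48.12, -44.36,  -2.88]), 'twist', np.float64(-66.8)) (array([ 48.12, -44.33,  12.12]), 'twist', np.float64(-66.8))
```

```bash
python3 -m crank '[{"dx":3,"dy":-3,"dz":-3},{"dx":7,"dy":-6.5,"dz":-3},{"dx":11,"dy":-10,"dz":-3},{"dx":15,"dy":-13.8,"dz":-3},{"dx":19,"dy":-17.5,"dz":-3}]' -1 20
python3 -m crank '[{"dx":4,"dy":-3.7},{"dx":8,"dy":-7.4},{"dx":12,"dy":-11},{"dx":16,"dy":-14.7},{"dx":20,"dy":-18.4}]'
python3 -m crank '[{"dx":3,"dy":-2.8,"twist":-10},{"dx":6,"dy":-5.6,"twist":-20},{"dx":9.1,"dy":-8.5,"twist":-30},{"dx":9.1,"dy":-8.5,"twist":-40},{"dx":9.1,"dy":-8.5,"twist":-50}]'
python3 -m crank '[{"twist":-9},{"twist":-16.8},{"twist":-16.8},{"twist":-16.8}]'
python3 - <<'E'
from rig import vision,readout
import cv2
from h import *
print(shift(0,.26),shift(0,.11))
c=vision.camera("wrist"); cv2.imwrite("pics/w1.png",c["image"][:,:,::-1]); np.savez("pics/w1.npz",**c)
p,a=grip(0)
E=c["extrinsics"];K=lambda X:(lambda q:(q[0]/q[2]*c["fx"]+c["cx"],q[1]/q[2]*c["fy"]+c["cy"]))(E[:3,:3].T@(np.array(X)-E[:3,3]))
print("gate top pts px",[np.round(K([*grip(0,r,0)[0],.177])) for r in(.01,.097,.145)])
P=cloud(c);m=(P[...,2]>.17)&(P[...,2]<.183);q=P[m]
d=q[:,:2]-grip(0,0,0)[0];ca,sa=np.cos(YAW),np.sin(YAW)
x=d[:,0]*ca+d[:,1]*sa;y=-d[:,0]*sa+d[:,1]*ca;k=abs(x)<.015
print(k.sum(),[(b,np.percentile(x[k&(abs(y+b)<.01)]*1e3,[5,50,95]).round(1)) for b in(.03,.06,.09,.12)],y[k].min(),y[k].max())
E
```

```text
(array([ 48.12, -44.36,  -2.88]), 'twist', np.float64(-66.8)) (array([ 48.12, -44.33,  12.12]), 'twist', np.float64(-66.8))
gate top pts px [array([-2284., -2200.]), array([-1650., -1785.]), array([-1358., -1595.])]validation failed for argument at $[0]...
validation failed for argument at $[0]...
validation failed for argument at $[0]...
validation failed for argument at $[0]...
Traceback (most recent call last):
IndexError: index -1 is out of bounds for axis 0 with size 0
```

View pics/w1.png

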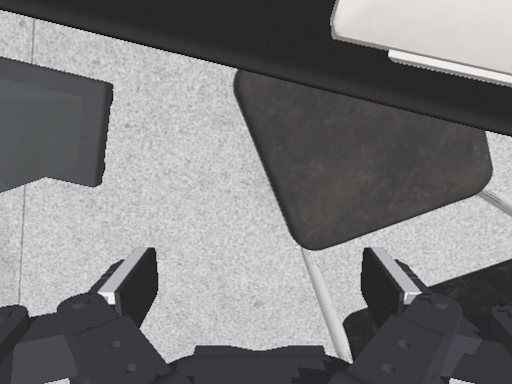

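Nothing moved because the rows were refused, so the picture only shows the open fingers over the floor. I think each row needs all four keys.

```bash
python3 -m crank '[{"dx":3,"dy":-3,"dz":-3,"twist":0},{"dx":7,"dy":-6.5,"dz":-3,"twist":0},{"dx":11,"dy":-10,"dz":-3,"twist":0},{"dx":15,"dy":-13.8,"dz":-3,"twist":0},{"dx":19,"dy":-17.5,"dz":-3,"twist":0}]' -1 20
```

```text
clock: 0.78
tcp_pos: [0.3, -0.4415, 0.261]
tool_rot: [[0.974, 0.228, 0.0], [0.228, -0.974, 0.0], [0.0, -0.0, -1.0]]
wrist_force: [0.6, -1.3, -0.9]
gripper_width: 0.0853
gripper_force: 0.0
```

```bash
python3 -m crank '[{"dx":4,"dy":-3.7,"dz":0,"twist":0},{"dx":8,"dy":-7.4,"dz":0,"twist":0},{"dx":12,"dy":-11,"dz":0,"twist":0},{"dx":16,"dy":-14.7,"dz":0,"twist":0},{"dx":20,"dy":-18.4,"dz":0,"twist":0}]' >/dev/null
python3 -m crank '[{"dx":3,"dy":-2.8,"dz":0,"twist":-10},{"dx":6,"dy":-5.6,"dz":0,"twist":-20},{"dx":9.1,"dy":-8.5,"dz":0,"twist":-30},{"dx":9.1,"dy":-8.5,"dz":0,"twist":-40},{"dx":9.1,"dy":-8.5,"dz":0,"twist":-50}]' >/dev/null
python3 -m crank '[{"dx":0,"dy":0,"dz":0,"twist":-9},{"dx":0,"dy":0,"dz":0,"twist":-16.8},{"dx":0,"dy":0,"dz":0,"twist":-16.8},{"dx":0,"dy":0,"dz":0,"twist":-16.8}]'
python3 - <<'E'
from rig import vision,readout
import cv2
from h import *
print(shift(0,.26),shift(0,.11))
c=vision.camera("wrist"); cv2.imwrite("pics/w2.png",c["image"][:,:,::-1]); np.savez("pics/w2.npz",**c)
P=cloud(c)
q=P[(P[...,2]>.17)&(P[...,2]<.183)]
d=q[:,:2]-grip(0,0,0)[0];ca,sa=np.cos(YAW),np.sin(YAW)
x=d[:,0]*ca+d[:,1]*sa;y=-d[:,0]*sa+d[:,1]*ca;k=abs(x)<.015
for b in(.03,.06,.09,.12):
    w=x[k&(abs(y+b)<.01)]
    if len(w): print(b,np.percentile(w*1e3,[5,50,95]).round(1))
if k.any(): print(y[k].min(),y[k].max())
E
```

```text
clock: 2.52
tcp_pos: [0.521, -0.1148, 0.2611]
tool_rot: [[0.175, 0.985, -0.0], [0.985, -0.175, 0.0], [0.0, -0.0, -1.0]]
wrist_force: [-0.8, -0.6, -0.4]
gripper_width: 0.0856
gripper_force: 0.0
(array([0.02, 0.03, 0.11]), 'twist', np.float64(-0.1)) (array([ 0.02,  0.04, 15.11]), 'twist', np.float64(-0.1))
0.03 [0.2 4.6 9.1]
0.06 [-0.2  4.4  9.1]
0.09 [0.  4.7 9.5]
0.12 [0.2 5.  9.3]
-0.14383303740030753 0.001329890630765735
```

View pics/w2.png

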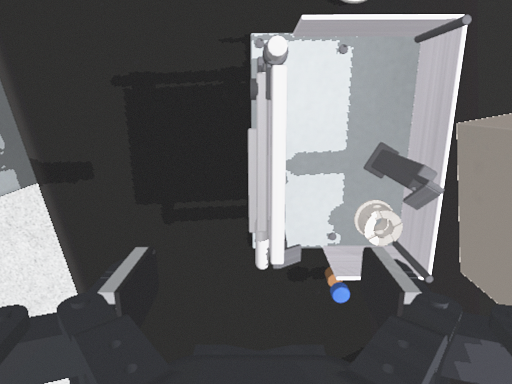

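The wrist view shows the gate top edge along column ~278, with the bar and ledge to its left at ~252–262. The fingers straddle it at (130,280) and (390,280). I'll shift 2 mm inwards, descend, and close gently.

```bash
python3 -m crank '[{"dx":0,"dy":0.2,"dz":4,"twist":0},{"dx":0,"dy":0.2,"dz":8,"twist":0},{"dx":0,"dy":0.2,"dz":11,"twist":0},{"dx":0,"dy":0.2,"dz":13.5,"twist":0},{"dx":0,"dy":0.2,"dz":15,"twist":0}]'
python3 -m crank '[{"dx":0,"dy":0,"dz":0,"twist":0},{"dx":0,"dy":0,"dz":0,"twist":0}]' 0.2 20
python3 -m crank '[{"dx":0,"dy":0,"dz":0,"twist":0},{"dx":0,"dy":0,"dz":0,"twist":0},{"dx":0,"dy":0,"dz":0,"twist":0}]' 0.4 20
```

```text
clock: 3.2
tcp_pos: [0.5224, -0.1149, 0.1098]
tool_rot: [[0.174, 0.985, -0.002], [0.985, -0.174, 0.001], [0.0, -0.002, -1.0]]
wrist_force: [0.2, 0.5, -0.3]
gripper_width: 0.0854
gripper_force: 0.0
clock: 3.45
tcp_pos: [0.5239, -0.1155, 0.1125]
tool_rot: [[0.173, 0.985, 0.002], [0.985, -0.173, -0.001], [-0.0, 0.002, -1.0]]
wrist_force: [0.3, -0.0, -0.3]
gripper_width: 0.0517
gripper_force: 0.0
clock: 3.82
tcp_pos: [0.5234, -0.1153, 0.1118]
tool_rot: [[0.173, 0.985, 0.001], [0.985, -0.173, -0.0], [-0.0, 0.001, -1.0]]
wrist_force: [0.6, -0.4, -0.3]
gripper_width: 0.0256
gripper_force: 0.0
```

```bash
python3 -m crank '[{"dx":0,"dy":0,"dz":0,"twist":0},{"dx":0,"dy":0,"dz":0,"twist":0},{"dx":0,"dy":0,"dz":0,"twist":0}]' 0.6 20
python3 - <<'E'
from rig import vision
import cv2
a=vision.camera("scene")["image"][150:290,190:390,::-1]; b=vision.camera("wrist")["image"][:,:,::-1]
a=cv2.resize(a,None,fx=2,fy=2); b=cv2.resize(b,(373,280))
cv2.imwrite("pics/g1.png",cv2.hconcat([a,b]))
E
```

```text
clock: 4.2
tcp_pos: [0.5236, -0.1154, 0.1119]
tool_rot: [[0.173, 0.985, 0.0], [0.985, -0.173, -0.0], [-0.0, 0.0, -1.0]]
wrist_force: [5.0, -0.8, 0.6]
gripper_width: 0.0229
gripper_force: 10.6
```

View pics/g1.png

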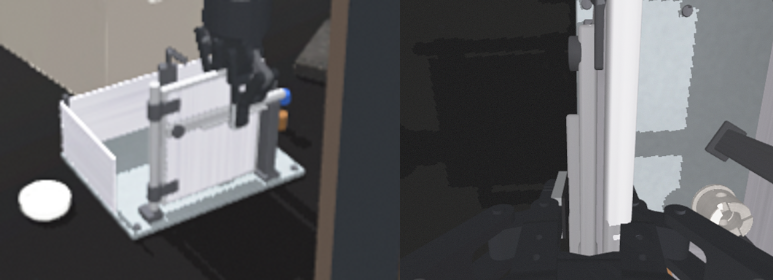

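The picture shows the fingers straddling the gate, with the front finger on the ledge. The 22.9 mm width matches sheet plus bar plus ledge. Now I'll lift.

```bash
python3 -m crank '[{"dx":0,"dy":0,"dz":-0.4,"twist":0},{"dx":0,"dy":0,"dz":-0.8,"twist":0},{"dx":0,"dy":0,"dz":-1.2,"twist":0},{"dx":0,"dy":0,"dz":-1.6,"twist":0},{"dx":0,"dy":0,"dz":-2,"twist":0}]'
python3 - <<'E'
from rig import vision
import cv2
a=vision.camera("scene")["image"][150:290,190:390,::-1]; b=vision.camera("wrist")["image"][:,:,::-1]
a=cv2.resize(a,None,fx=2,fy=2); b=cv2.resize(b,(373,280))
cv2.imwrite("pics/g2.png",cv2.hconcat([a,b]))
from h import *
a0=np.radians
from rig import readout
s=readout.get_state();z=s["tcp_pos"][2];print(s["joints"].round(2))
for t in(0,.1,.2,.35,.5,.65,.8,.95,1.08):
    print(t,shift(t,z,off=-.0065))
E
```

```text
clock: 4.92
tcp_pos: [0.5233, -0.1145, 0.1254]
tool_rot: [[0.175, 0.985, 0.003], [0.985, -0.175, 0.001], [0.002, 0.002, -1.0]]
wrist_force: [18.6, -3.3, -27.9]
gripper_width: 0.0225
gripper_force: 23.9
[-0.41  0.09  2.01  0.    1.04 -0.23]
0 (array([-0.05,  0.01, -0.  ]), 'twist', np.float64(-0.0))
0.1 (array([-0.06,  0.98,  0.  ]), 'twist', np.float64(-5.7))
0.2 (array([0.02, 1.95, 0.  ]), 'twist', np.float64(-11.5))
0.35 (array([0.32, 3.37, 0.01]), 'twist', np.float64(-20.1))
0.5 (array([0.83, 4.74, 0.01]), 'twist', np.float64(-28.7))
0.65 (array([1.54, 6.01, 0.02]), 'twist', np.float64(-37.3))
0.8 (array([2.43, 7.16, 0.02]), 'twist', np.float64(-45.9))
0.95 (array([3.49, 8.17, 0.03]), 'twist', np.float64(-54.4))
1.08 (array([4.51, 8.9 , 0.03]), 'twist', np.float64(-61.9))
```

View pics/g2.png

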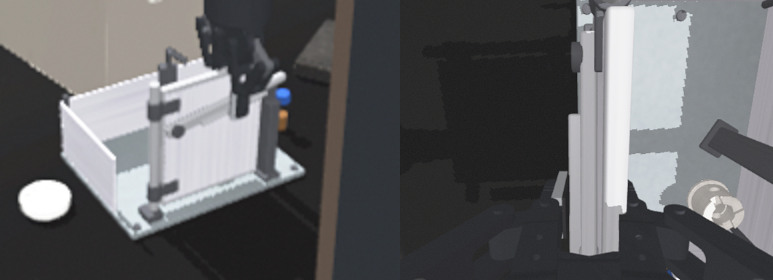

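The bar nose is visibly up, beside and above the post top at (270,80). The tool is being pushed inwards, so the gate sits a few mm further in than I aimed. I'll relieve that while lifting a little more, then swing.

```bash
python3 -m crank '[{"dx":0,"dy":0.1,"dz":0,"twist":0},{"dx":0,"dy":0.2,"dz":-0.1,"twist":0},{"dx":0,"dy":0.3,"dz":-0.3,"twist":0},{"dx":0,"dy":0.3,"dz":-0.6,"twist":0},{"dx":0,"dy":0.3,"dz":-0.6,"twist":0}]'
python3 - <<'E'
from h import *
from rig import readout,vision
s=readout.get_state();z=s["tcp_pos"][2]
import cv2
# gate top line angle from wrist depth
def ang(P):
    q=P[(P[...,2]>.171)&(P[...,2]<.181)]; d=q[:,:2]-grip(0,0,0)[0]; q=q[(np.hypot(*d.T)<.15)]
    v=cv2.fitLine(q[:,:2].astype(np.float32),cv2.DIST_HUBER,0,.01,.01).ravel(); return len(q),np.arctan(-v[0]/v[1])-YAW
print(ang(cloud(vision.camera("wrist"))))
E
```

```text
clock: 5.65
tcp_pos: [0.5234, -0.1139, 0.1309]
tool_rot: [[0.174, 0.985, -0.006], [0.985, -0.174, 0.004], [0.003, -0.006, -1.0]]
wrist_force: [7.5, -0.1, -20.8]
gripper_width: 0.0224
gripper_force: 21.4
(13582, np.float32(-0.0051772892))
```

```bash
python3 -m crank '[{"dx":0,"dy":0.58,"dz":0,"twist":-3.4},{"dx":0,"dy":1.16,"dz":0,"twist":-6.9},{"dx":0.07,"dy":1.74,"dz":0,"twist":-10.3},{"dx":0.16,"dy":2.32,"dz":0,"twist":-13.8},{"dx":0.29,"dy":2.9,"dz":0,"twist":-17.2}]'
cat >> h.py <<'E'
def ang():
    import cv2
    from rig import vision
    P=cloud(vision.camera("wrist"))
    q=P[(P[...,2]>.171)&(P[...,2]<.181)]; d=q[:,:2]-grip(0,0,0)[0]; q=q[(np.hypot(*d.T)<.15)]
    v=cv2.fitLine(q[:,:2].astype(np.float32),cv2.DIST_HUBER,0,.01,.01).ravel(); return len(q),np.arctan(-v[0]/v[1])-YAW
E
python3 - <<'E'
from h import *
print(ang())
from rig import readout; z=readout.get_state()["tcp_pos"][2]
for t in (.3,.6): print(shift(t,z,off=-.005))
E
```

```text
clock: 6.32
tcp_pos: [0.5515, -0.1172, 0.131]
tool_rot: [[-0.126, 0.992, -0.009], [0.992, 0.126, 0.002], [0.004, -0.009, -1.0]]
wrist_force: [2.4, -3.0, -17.4]
gripper_width: 0.0217
gripper_force: 21.0
(13561, np.float32(0.260077))
(array([-0.06,  0.17, -0.  ]), 'twist', np.float64(0.2))
(array([ 0.22,  3.06, -0.03]), 'twist', np.float64(-17.0))
```

```bash
python3 -m crank '[{"dx":0,"dy":0.58,"dz":0,"twist":-3.4},{"dx":0,"dy":1.16,"dz":0,"twist":-6.9},{"dx":0.07,"dy":1.74,"dz":0,"twist":-10.3},{"dx":0.16,"dy":2.32,"dz":0,"twist":-13.8},{"dx":0.29,"dy":2.9,"dz":0,"twist":-17.2}]'
python3 -m crank '[{"dx":0,"dy":0.58,"dz":0,"twist":-3.4},{"dx":0,"dy":1.16,"dz":0,"twist":-6.9},{"dx":0.07,"dy":1.74,"dz":0,"twist":-10.3},{"dx":0.16,"dy":2.32,"dz":0,"twist":-13.8},{"dx":0.16,"dy":2.32,"dz":0,"twist":-13.8}]'
python3 - <<'E'
from h import *
print(ang())
from rig import readout,vision; z=readout.get_state()["tcp_pos"][2]
for t in (.84,.95,1.08,1.1): print(shift(t,z,off=-.005))
import cv2
a=vision.camera("scene")["image"][150:290,190:390,::-1]; b=vision.camera("wrist")["image"][:,:,::-1]
cv2.imwrite("pics/g3.png",cv2.hconcat([cv2.resize(a,None,fx=2,fy=2),cv2.resize(b,(373,280))]))
E
```

```text
clock: 7.0
tcp_pos: [0.5804, -0.1115, 0.1321]
tool_rot: [[-0.414, 0.91, -0.008], [0.91, 0.414, 0.0], [0.004, -0.008, -1.0]]
wrist_force: [2.1, -4.2, -16.6]
gripper_width: 0.0222
gripper_force: 20.7
clock: 7.62
tcp_pos: [0.6017, -0.1008, 0.1324]
tool_rot: [[-0.619, 0.785, -0.006], [0.785, 0.619, -0.001], [0.003, -0.005, -1.0]]
wrist_force: [4.1, -4.3, -15.5]
gripper_width: 0.0222
gripper_force: 21.2
(12963, np.float32(0.83896816))
(array([ 0.01,  0.12, -0.  ]), 'twist', np.float64(0.1))
(array([ 0.02,  1.19, -0.01]), 'twist', np.float64(-6.2))
(array([ 0.17,  2.44, -0.01]), 'twist', np.float64(-13.6))
(array([ 0.21,  2.63, -0.01]), 'twist', np.float64(-14.8))
```

View pics/g3.png

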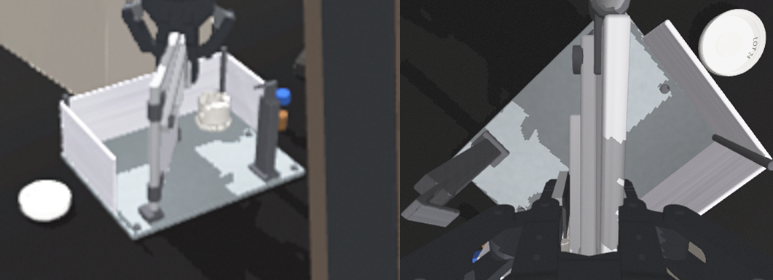

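The gate is at about 0.84 rad with the bar held up and everything else undisturbed. I'll continue slowly to about 1.085.

```bash
python3 -m crank '[{"dx":0,"dy":0.5,"dz":0,"twist":-3},{"dx":0,"dy":1,"dz":0,"twist":-6},{"dx":0.05,"dy":1.5,"dz":0,"twist":-9},{"dx":0.1,"dy":2,"dz":0,"twist":-12},{"dx":0.15,"dy":2.4,"dz":0,"twist":-14}]'
python3 -m crank '[{"dx":0,"dy":0,"dz":0,"twist":0},{"dx":0,"dy":0,"dz":0,"twist":0}]'
python3 - <<'E'
from h import *
print(ang())
from rig import readout,vision; z=readout.get_state()["tcp_pos"][2]
for t in (1.08,1.1): print(shift(t,z,off=-.005))
E
```

```text
clock: 8.4
tcp_pos: [0.6198, -0.0855, 0.1325]
tool_rot: [[-0.791, 0.612, -0.006], [0.612, 0.791, -0.002], [0.003, -0.005, -1.0]]
wrist_force: [2.6, -5.8, -16.2]
gripper_width: 0.0221
gripper_force: 20.4
clock: 8.65
tcp_pos: [0.6199, -0.0853, 0.1325]
tool_rot: [[-0.791, 0.612, -0.005], [0.612, 0.791, -0.002], [0.003, -0.005, -1.0]]
wrist_force: [4.4, -5.6, -17.1]
gripper_width: 0.0221
gripper_force: 21.2
(12948, np.float32(1.1020488))
(array([ 0.06,  0.07, -0.  ]), 'twist', np.float64(0.4))
(array([ 0.05,  0.26, -0.  ]), 'twist', np.float64(-0.7))
```

```bash
python3 -m crank '[{"dx":0,"dy":0,"dz":0,"twist":0},{"dx":0,"dy":0,"dz":0,"twist":0},{"dx":0,"dy":0,"dz":0,"twist":0},{"dx":0,"dy":0,"dz":0,"twist":0}]' -0.3
python3 - <<'E'
from h import *
print(ang())
from rig import vision
import cv2
a=vision.camera("scene")["image"][150:290,190:390,::-1]; b=vision.camera("wrist")["image"][:,:,::-1]
cv2.imwrite("pics/g4.png",cv2.hconcat([cv2.resize(a,None,fx=2,fy=2),cv2.resize(b,(373,280))]))
E
```

```text
clock: 9.2
tcp_pos: [0.6223, -0.0842, 0.1384]
tool_rot: [[-0.79, 0.613, 0.001], [0.613, 0.79, -0.0], [-0.001, 0.001, -1.0]]
wrist_force: [0.6, 0.1, -0.1]
gripper_width: 0.0556
gripper_force: 0.0
(12491, np.float32(1.1018201))
```

View pics/g4.png

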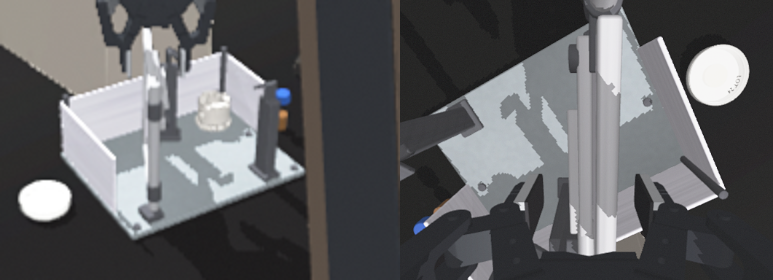

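The fingers are open and clear on both sides of the gate, which stays at about 1.10 rad. The bar looks dropped. I'll retreat straight up and check the bar's seating.

```bash
python3 -m crank '[{"dx":0,"dy":0,"dz":-2.5,"twist":0},{"dx":0,"dy":0,"dz":-5,"twist":0},{"dx":0,"dy":0,"dz":-8,"twist":0},{"dx":0,"dy":0,"dz":-12,"twist":0},{"dx":0,"dy":0,"dz":-14,"twist":0}]'
python3 -m crank '[{"dx":5,"dy":0,"dz":0,"twist":0},{"dx":10,"dy":0,"dz":0,"twist":0},{"dx":13,"dy":0,"dz":0,"twist":0},{"dx":13,"dy":0,"dz":0,"twist":0}]'
python3 - <<'E'
from h import *
from rig import vision
import cv2
c=vision.camera("top");w=vision.camera("wrist")
h0=grip(0,0,0)[0]
for n,c in(("top",c),("wrist",w)):
    P=cloud(c); d=P[...,:2]-h0; r=np.hypot(d[...,0],d[...,1]); th=np.arctan2(d[...,0],-d[...,1])-YAW
    m=(r>.03)&(r<.143)&(P[...,2]>.172)&(P[...,2]<.183); 
    print(n,"gate",m.sum(),np.median(th[m]) if m.any() else 0)
    # bar: 5..20 mm in front of gate
    a=np.median(th[m]) if m.any() else 1.08
    g=YAW+a; x=d[...,0]*np.cos(g)+d[...,1]*np.sin(g)
    for lo,hi in((.03,.05),(.06,.09),(.11,.14),(.148,.158),(.164,.175)):
        k=(r>lo)&(r<hi)&(x<-.004)&(x>-.022)&(P[...,2]>.09)&(P[...,2]<.17)
        if k.sum()>3: print(lo,hi,k.sum(),np.percentile(P[k][:,2]*1e3,[50,90,97]).round(1))
a=vision.camera("scene")["image"][130:290,190:390,::-1];b=w["image"][:,:,::-1]
cv2.imwrite("pics/g5.png",cv2.hconcat([cv2.resize(a,(350,280)),cv2.resize(b,(373,280))]))
E
```

```text
clock: 9.98
tcp_pos: [0.6227, -0.0845, 0.2803]
tool_rot: [[-0.79, 0.613, 0.004], [0.613, 0.79, -0.001], [-0.004, 0.001, -1.0]]
wrist_force: [0.1, -0.2, -0.8]
gripper_width: 0.0556
gripper_force: 0.0
clock: 10.48
tcp_pos: [0.5178, -0.0035, 0.2769]
tool_rot: [[-0.791, 0.611, -0.001], [0.611, 0.791, 0.0], [0.001, -0.0, -1.0]]
wrist_force: [0.7, -0.1, 0.1]
gripper_width: 0.0551
gripper_force: 0.0
top gate 125 1.1048911565555553
0.03 0.05 6 [135.1 137.4 138.3]
0.11 0.14 161 [132.4 149.4 163.7]
0.148 0.158 43 [130.8 133.9 134.4]
0.164 0.175 31 [131.1 134.  134.3]
wrist gate 941 1.150806089125466
0.03 0.05 182 [134.7 135.6 136.2]
0.06 0.09 473 [134.1 135.6 148.1]
0.11 0.14 333 [134.4 135.5 148.4]
```

View pics/g5.png

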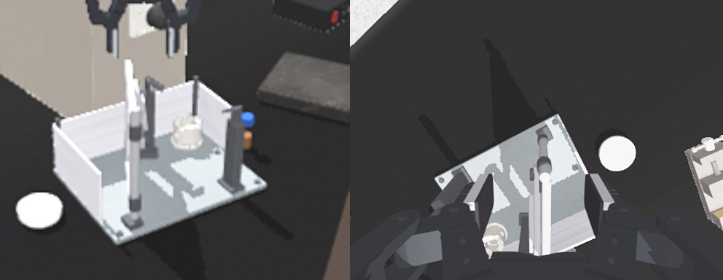

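The bar is level: its top is at 134–135 mm along its length and the nose is at 134 mm. The gate is at about 1.10 rad, the robot is clear, and the bystanders look untouched.

```bash
python3 -c "
from rig import manip
print(manip.job_done())"
```

```text
the job is handed in; nothing more can be done
None
```

The job is handed in at about 10.5 s: the gate stands open at about 1.10 rad with the latch bar down behind the second catch, the robot is clear, and the rotor, vial and dish look undisturbed (no verdict came back).

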